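# Pour a set of piston pins into the grooved counting tray

## Robot

A 7-joint arm with a two-finger parallel gripper is mounted at the origin on the work surface. World frame = base frame: x ahead of the robot, y to its left, z up, the work surface at z = 0. Lengths are in m, angles in rad, forces in N, time in s.
With the tool pointing down it reaches from about 0.425 to 0.875 m from the base axis. Payload 8.4 kg.
Tool frame: the origin (TCP) lies on the centre line of the jaws, within the pads' length; the fingertips stand 14 mm ahead of it and the grasp point (between the pads) lies 5 mm behind it (arm.nose_length is the distance from the TCP to the fingertips, in m); z points along the fingers, y is the line along which they close (so a half turn about z gives the same grasp; the last joint's range is limited). The gripper opens to 87 mm and grips with 3 to 60 N. Pads are 19 mm wide; open, the fingers measure 117 mm over their backs; the gripper's body (75 mm by 190 mm) begins 51 mm behind the grasp point.
Start: joints at [1.157, 0.333, 0.04, 1.465, -0.013, 1.343, -0.059], TCP at [0.201, -0.618, 0.237] pointing down, gripper open.
Joint ranges: [-2.58, 2.58], [-0.38, 2.09], [-1.3, 1.39], [0.25, 2.4], [-1.5, 4.64], [0.08, 2.09], [-2.65, 2.65]. Speed limits (rad/s): [2.22, 2.22, 2.79, 2.79, 3.14, 3.14, 3.14].

## Interface

Orientations are given as a unit quaternion [x, y, z, w].
In Python, from bench import arm, cams gives the robot as it stands. Calls block until the motion is done:
- arm.reach(position, orientation): joint-space move of the TCP to a pose.
- arm.move_straight(position, orientation=None, velocity=0.15, threshold=None): straight line of the TCP; orientation=None keeps the orientation; velocity is the mean speed in m/s. With threshold (N) it stops when the force on the tool has changed by that much, and returns True; else False.
- arm.goto_joints(angles): joint-space move.
- arm.open_jaws() and arm.gripper_close(force=None): open the fingers fully, or close them until they stop; force is the grip in N (None keeps the last).
- arm.sleep(seconds).
- arm.solve_ik(position, orientation): joint angles nearest the present ones, or None.
- arm.sense(): the state.
- cams.camera(name): name is "side" or "top" or "wrist"; returns a dict with "image" (420x560x3 uint8, red, green, blue), "mtx" (3x3 intrinsics, pixels), "rvec" (rotation vector, rad) and "tvec" (3), from world to camera coordinates, as OpenCV has them. Camera axes: x right, y down, z forward; pixel columns grow to the right and rows downward; lengths in m; the calibration is good to about 2 mm. A picture is of the moment at which its call begins. There is no depth.
A pose or a line that the arm cannot do raises arm.PlanningError and nothing moves.
- arm.close_job(): hands the job in; it is judged then, once.
The state is a dict: "time": time; "joint_positions": joint angles; "joint_velocities": joint speeds; "effort": joint torques, N m; "tcp_pos": TCP position; "tool_rot": TCP orientation; "contact_force": force on the tool from outside, world axes, zero at the start; "ft_torque": the same for the moment, N m; "opening": finger opening in m; "finger_force": force on a finger pad.
Only numpy, scipy, OpenCV 4.12 (cv2) and the standard library are available. Lean on these libraries where they do the work, as an engineer would, in place of code of your own. Each camera call takes 0.05 s, during which the arm holds its last target. There are 200 camera calls.

## Task

Take the blue bin of four piston pins from the sloping rack, tip it gently close above the plain upper end of the green counting tray so that the pins roll down and each settles in a groove of its own, then put the empty bin back in its place in the rack and close the tray's clear cover over the pins. Leave the other bins, the oil bottle and the carton alone.

Things in the scene. Friction and masses are not known exactly. Their poses are not given: they have to be found in the camera images.
- rack: Grey steel bench rack, fixed, 350 mm wide (y), 190 mm deep (x). Its panel slopes 12 degrees down to the front (-x, robot side), so bins on it lean 12 degrees, front down. Origin on the bench under the panel's centre, axes level; panel top there 60 mm up. Three lanes at y = +112, 0, -112 mm, one bin each, parted by strips 8 mm high; a 12 mm stop along the front edge.
- pin_bin_mid (a point): Centre of the blue plastic bin that holds the pins (32.5 mm above its underside): loose, 66 mm wide (y, over two flat side walls), 150 mm long (x), 65 mm high, walls and floor 3 mm, 160 g empty. Bin's own axes: z square to its floor, -x to its open front. Side walls full height from x = -42 to 75 mm, 32 mm high in front of that. Can be taken across the side walls from above.
- pin_bin_lip (a point): Middle of the tip of the blue bin's front lip, 72.5 mm in front of the bin's centre and 16 mm below it (bin axes). The lip rises outwards at 45 degrees from the floor, which ends at x = -58 mm. The four pins lie across the bin in one row behind it; they roll out over it one after another as the floor is tipped, front down, from about 30 to 58 degrees.
- pin1_center (a point): Steel piston pin, a round hollow rod 18 mm in diameter and 56 mm long, about 80 g, free to roll; this point is its centre, its own y axis is the rod's long axis. Nearest the lip at the start.
- pin2_center (a point): Steel piston pin, a round hollow rod 18 mm in diameter and 56 mm long, about 80 g, free to roll; this point is its centre, its own y axis is the rod's long axis. Second from the lip.
- pin3_center (a point): Steel piston pin, a round hollow rod 18 mm in diameter and 56 mm long, about 80 g, free to roll; this point is its centre, its own y axis is the rod's long axis. Third from the lip.
- pin4_center (a point): Steel piston pin, a round hollow rod 18 mm in diameter and 56 mm long, about 80 g, free to roll; this point is its centre, its own y axis is the rod's long axis. Farthest from the lip.
- deck: Green grooved deck of the counting tray, fixed, sloping 11 degrees, low end towards the robot. Origin on its surface at the middle of the grooved part, 42 mm above the bench; x up the slope, y across to the left, z square to the deck. Six grooves along y, middles at x = -49, -29, -10, 10, 29, 49 mm, between round ribs 2.5 mm high; a wall at x = -58.5 mm closes the low end. Rolling pins cross empty grooves and fill it from there.
- apron (a point): Point on the deck's surface, on its centre line, 107 mm up the slope from the deck's origin, in the plain part (x = 67 to 150 mm) above the grooves. Walls' inner faces are 70 mm apart; walls 14 mm high beside the plain part, 24 mm beside the grooves and across the low end; upper end open. A settled pin's centre is 9 mm above the deck.
- cover (a joint): Angle of the tray's clear cover (orange edges), hinged along the tray's right wall: 0 is closed, flat over the grooves; it starts open, leaning outwards at 1.8 to 2.05 rad (stop at 2.1). Light friction hinge: stays where it stands, falls shut by itself once pushed below about 0.9 rad (60 g; under 1 N at its edge moves it).
- cover_hinge (a point): Middle of the cover's hinge line, 42 mm to the right of the deck's centre line and 26 mm above the deck; the hinge line runs along the deck's x axis.
- cover_edge (a point): Middle of the cover's free edge, 83 mm from the hinge line. The cover is 132 mm long along the hinge and 3 mm thick (orange edges 5 mm).
- bolt_bin_mid (a point): Black bin of hex bolts, the same shape as the blue one, loose, in another lane of the rack; this point is its centre, axes as for the blue bin. Bystander.
- seal_bin_mid (a point): Black bin of oil seals, the same shape as the blue one, loose, in another lane of the rack; this point is its centre. Bystander.
- oil_bottle: Yellow oil bottle with red cap, 48 mm in diameter, 130 mm high, loose; origin at the centre of its underside. Bystander.
- carton: Small cardboard carton 85 x 60 x 45 mm, loose; origin at the centre of its underside. Bystander.

How it is judged:
On the way, in this order (a step that is already met when the one before it is completed fails the run):
1. the blue bin is lifted clear of the rack with all four pins in it (distance of pin_bin_mid from where it was at the start of the episode above 0.06 m and distance between each of pin1_center, pin2_center, pin3_center, pin4_center and pin_bin_mid below 0.085 m), for 0.1 s.
2. all four pins have been poured into the tray from the bin, which is still off the rack and tipped (x of pin1_center in the frame of deck between -0.059 and 0.155 m and y of pin1_center in the frame of deck between -0.037 and 0.037 m and z of pin1_center in the frame of deck between 0 and 0.035 m and x of pin2_center in the frame of deck between -0.059 and 0.155 m and y of pin2_center in the frame of deck between -0.037 and 0.037 m and z of pin2_center in the frame of deck between 0 and 0.035 m and x of pin3_center in the frame of deck between -0.059 and 0.155 m and y of pin3_center in the frame of deck between -0.037 and 0.037 m and z of pin3_center in the frame of deck between 0 and 0.035 m and x of pin4_center in the frame of deck between -0.059 and 0.155 m and y of pin4_center in the frame of deck between -0.037 and 0.037 m and z of pin4_center in the frame of deck between 0 and 0.035 m and distance of pin_bin_mid from where it was at the start of the episode above 0.1 m and angle between pin_bin_mid's own z axis and vertical above 0.45 rad and value of joint cover above 1.2 rad), for 0.1 s.
At the end, for the whole second after the job is handed in: each pin lies in a groove of its own: centre 6 to 10.3 mm above the deck, within 12 mm of its centre line, parallel to the groove within 0.09 rad, at rest; the blue bin stands in its rack place within 25 mm, flat within 0.06 rad, turned under 0.2 rad; the cover is shut, below 0.06 rad (x of pin1_center in the frame of deck between -0.056 and 0.056 m and y of pin1_center in the frame of deck between -0.012 and 0.012 m and z of pin1_center in the frame of deck between 0.006 and 0.0103 m and angle between the y axis of each of pin1_center, pin2_center, pin3_center, pin4_center and the y axis of deck, either way round below 0.09 rad and x of pin2_center in the frame of deck between -0.056 and 0.056 m and y of pin2_center in the frame of deck between -0.012 and 0.012 m and z of pin2_center in the frame of deck between 0.006 and 0.0103 m and x of pin3_center in the frame of deck between -0.056 and 0.056 m and y of pin3_center in the frame of deck between -0.012 and 0.012 m and z of pin3_center in the frame of deck between 0.006 and 0.0103 m and x of pin4_center in the frame of deck between -0.056 and 0.056 m and y of pin4_center in the frame of deck between -0.012 and 0.012 m and z of pin4_center in the frame of deck between 0.006 and 0.0103 m and linear speed of each of pin1, pin2, pin3, pin4, pin_bin below 0.02 m/s and distance of pin_bin_mid from where it was at the start of the episode below 0.025 m and angle between the z axis of pin_bin_mid and the z axis of rack, either way round between 0.15 and 0.27 rad and angle between the x axis of pin_bin_mid and the x axis of bolt_bin_mid, either way round below 0.2 rad and value of joint cover below 0.06 rad); the robot touches nothing.
It fails at once if another bin is pushed or tipped by more than 20 mm (distance of any of bolt_bin_mid, seal_bin_mid from where it was at the start of the episode above 0.02 m).
It fails at once if the oil bottle or the carton is moved by more than 20 mm (distance of any of oil_bottle, carton from where it was at the start of the episode above 0.02 m).
It fails at once if a pin is flung or dropped from a height (faster than 1.5 m/s) (linear speed of any of pin1, pin2, pin3, pin4 above 1.5 m/s).
It also fails if it takes over 72 s, if anything falls off the work surface, if the arm or the gripper's body presses on something with over 40 N, if the wrist force passes 120 N, or if a joint passes its speed limit or range.

## Working session

There is one attempt and no reset: what is moved stays moved. The work goes in short steps, each a Python script; the robot and the scene stay as the last script left them, time stands still between calls to the robot, and variables do not carry over. Pictures are saved under pics/ and viewed, at most 11 in all, crops included, and the job is handed in when it is done.

```bash
mkdir -p pics; ls
python3 - <<'E'
from bench import arm,cams
import cv2,numpy as np
for n in("side","top"):
    c=cams.camera(n);cv2.imwrite(f"pics/{n}0.png",cv2.resize(c["image"][:,:,::-1],(800,600),interpolation=cv2.INTER_CUBIC))
    print(n,c["mtx"].tolist(),c["rvec"],c["tvec"])
s=arm.sense();print(s["time"],s["tcp_pos"],s["tool_rot"],s["opening"])
E
```

```text
pics
side [[433.8817775321835, 0.0, 282.42666139152914], [0.0, 433.8817775321835, 204.93585816829398], [0.0, 0.0, 1.0]] [ 1.04691381 -2.4053502   1.07095672] [0.31934668 0.3257367  0.84124575]
top [[469.23638126864375, 0.0, 284.6463908728083], [0.0, 469.23638126864375, 207.5651690483801], [0.0, 0.0, 1.0]] [ 2.14628306 -2.19391706  0.13092045] [-0.00811673  0.5458623   1.18753411]
0.1 [ 0.20109331 -0.61769349  0.23574184] [ 9.87641796e-01  1.56726370e-01 -1.59994093e-04 -7.08013636e-04] 0.0872844087951987
```

View pics/side0.png

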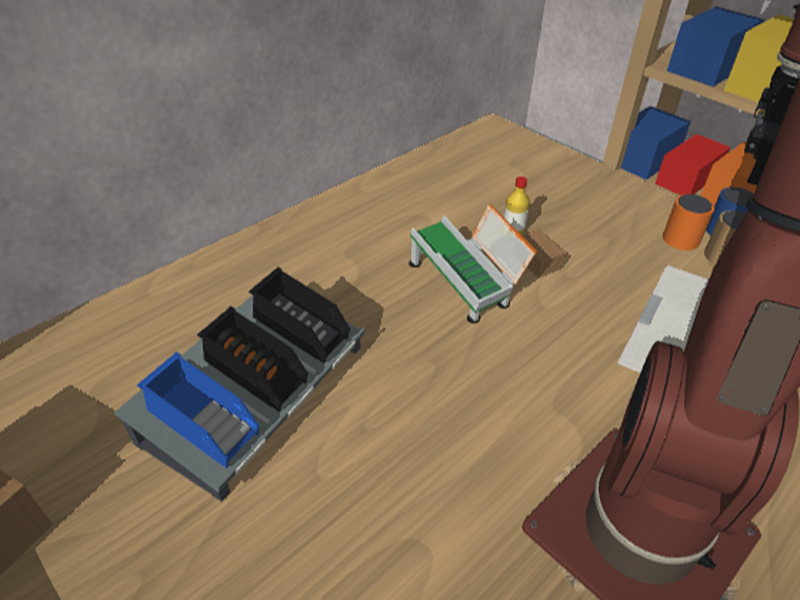

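View pics/top0.png

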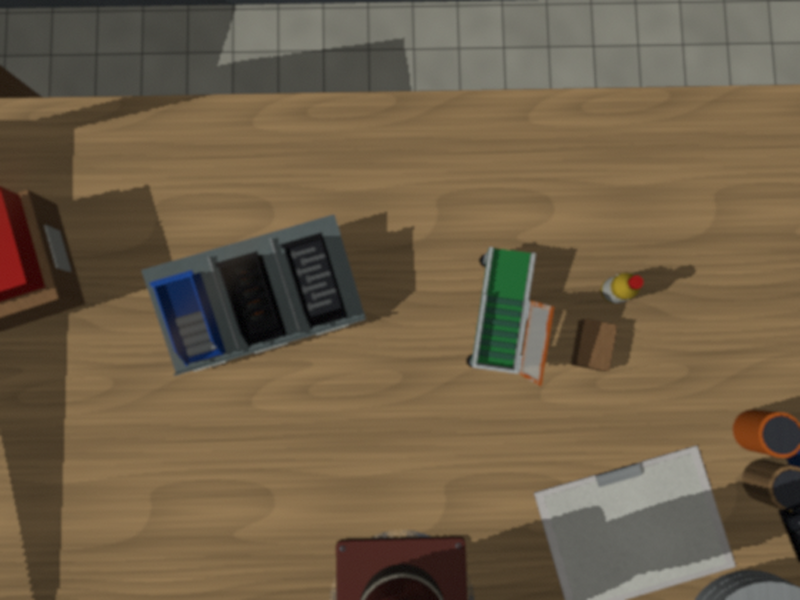

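The side view shows the blue bin at (200,410) in the nearest lane, with four pins at its front. The tray is at (470,260), its cover leaning right, with the bottle beyond. In the top view the blue bin is at (187,317), the tray at (503,310), the cover at (538,342), the carton at (595,343) and the bottle at (622,288). I need an enlarged crop.

Run:
```python
import cv2,numpy as np
a={n:cv2.resize(cv2.imread(f"pics/{n}0.png"),(560,420),interpolation=cv2.INTER_AREA) for n in("top","side")}
def crop(n,x,y,w,h,s):
    return cv2.resize(a[n][y:y+h,x:x+w],None,fx=s,fy=s,interpolation=cv2.INTER_CUBIC)
m=np.zeros((600,800,3),np.uint8)
# all 100x75 px blocks x4
for i,(n,x,y) in enumerate([("top",90,180),("top",310,170),("side",75,240),("side",280,130)]):
    m[300*(i//2):300*(i//2)+300,400*(i%2):400*(i%2)+400]=crop(n,x,y,100,100,4)[:300] if 0 else cv2.resize(a[n][y:y+90,x:x+120],(400,300),interpolation=cv2.INTER_CUBIC)
cv2.imwrite("pics/m.png",m)
```

```text
(no output)
```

View pics/m.png

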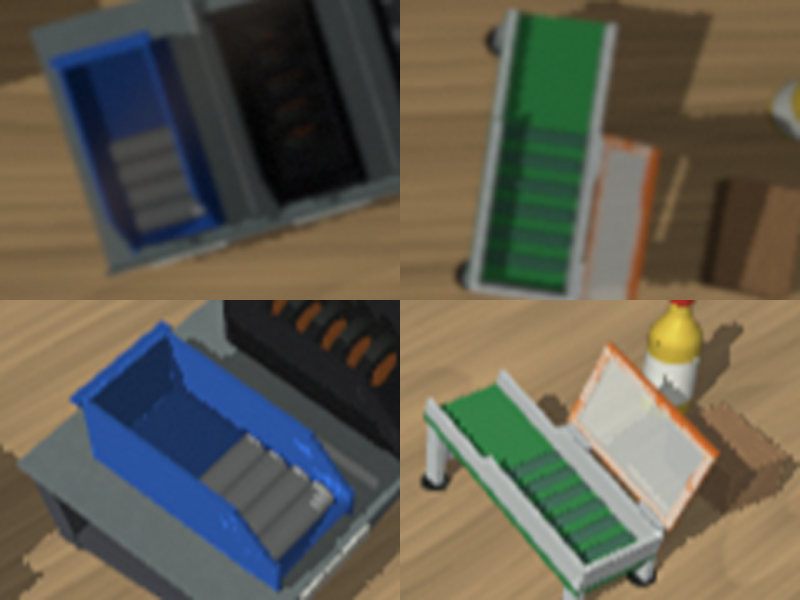

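The crop shows the blue bin's rear rim corners at (52,60) and (153,35) in the top view and (80,402) and (165,325) in the side view. The lip corners are at (280,587) and (352,500). The tray walls and cover edges are visible. Next I fit the poses.

```bash
cat > h.py <<'E'
from bench import arm,cams
import cv2,numpy as np
from scipy.optimize import least_squares
from scipy.spatial.transform import Rotation as R
CAL={}
def setcal(n,c): CAL[n]=(c["mtx"],c["rvec"],c["tvec"])
def proj(n,P):
    K,r,t=CAL[n]; return cv2.projectPoints(np.array(P,float).reshape(-1,3),np.array(r,float),np.array(t,float),np.array(K,float),None)[0][:,0]
def rot(yaw,tilt): return R.from_euler('ZY',[yaw,-np.radians(tilt)])
E
python3 - <<'E'
from h import *
for n in("side","top"): setcal(n,cams.camera(n))
org={"t1":("top",90,180,0,0),"t2":("top",310,170,400,0),"s1":("side",75,240,0,300),"s2":("side",280,130,400,300)}
def px(k,u,v):
    n,x,y,a,b=org[k]; return n,np.array([x+(u-a)*.3,y+(v-b)*.3])
b=[("t1",52,60,75,33,32.5),("t1",153,35,75,-33,32.5),("s1",75,402,75,33,32.5),("s1",165,323,75,-33,32.5),("s1",312,435,-42,-33,32.5),
("s1",280,588,-72.5,33,-16),("s1",352,497,-72.5,-33,-16),("t1",133,250,-72.5,33,-16),("t1",222,232,-72.5,-33,-16)]
def fit(b,f,x0):
    def res(p):
        o=[]
        for k,u,v,*q in b:
            n,z=px(k,u,v); o.append(proj(n,f(p,np.array(q)/1000))[0]-z)
        return np.array(o).ravel()
    s=least_squares(res,x0,loss='soft_l1'); print(s.x.round(4)); print(res(s.x).reshape(-1,2).round(1).tolist()); return s.x
fit(b,lambda p,q:p[:3]+rot(p[3],12).apply(q),[.65,.35,.1,.2])
# deck: green/walls
d=[("t2",515,12,150,36.5,14),("t2",616,25,150,-36.5,14),("t2",474,291,-60,37,24),("t2",582,298,-60,-37,24),
("s2",431,401,150,36.5,14),("s2",502,373,150,-36.5,14),("s2",584,583,-60,36.5,24),("s2",660,533,-60,-36.5,24)]
x=fit(d,lambda p,q:np.array([p[0],p[1],.042])+rot(p[2],11).apply(q),[.6,-.2,-.1])
c=[("t2",655,152,66,0,0),("s2",610,343,66,0,0),("s2",716,457,-66,0,0)]
fit(c,lambda p,q:np.array([x[0],x[1],.042])+rot(x[2],11).apply(np.array([q[0],-.042+.083*np.cos(p[0]),.026+.083*np.sin(p[0])])),[1.9])
E
```

```text
[0.5055 0.3519 0.0923 0.2574]
[[0.7, 1.6], [-2.3, 1.4], [1.1, -0.9], [0.0, 1.3], [0.1, -0.5], [-1.9, -1.7], [-0.4, 1.6], [0.7, -0.1], [-0.2, -2.0]]
[ 0.4732 -0.1853 -0.1585]
[[0.4, 0.0], [-0.9, 0.1], [0.8, -0.8], [-2.4, 1.1], [0.0, -0.2], [-0.3, -0.2], [0.9, -3.9], [-0.2, 0.5]]
[1.8141]
[[-0.3, 0.1], [-0.1, 0.9], [0.9, 0.3]]
```

```bash
cat >> h.py <<'E'
BIN=[.5055,.3519,.0923,.2574]; DECK=[.4732,-.1853,-.1585]
GX,GZ=.005,.009   # TCP in bin frame
def deckpt(q,d=None):
    d=d or DECK; return np.array([d[0],d[1],.042])+rot(d[2],11).apply(np.array(q,float))
def tool(rb,s):  # tool orientation for bin rotation rb
    M=rb.as_matrix(); return R.from_matrix(np.c_[-s*M[:,0],s*M[:,1],-M[:,2]])
def grasp_pose(s,up=0.,b=None):
    b=b or BIN; rb=rot(b[3],12); return np.array(b[:3])+rb.apply([GX,0,GZ])+np.array([0,0,up]),tool(rb,s).as_quat()
def pour_pose(th,s,lx=.122,clear=.019,off=(0,0,0)):
    """bin floor tipped th deg; lip tip above deck x=lx, lowest point 'clear' above deck. off = slip correction"""
    rb=rot(DECK[2],th); rd=rot(DECK[2],11)
    L=np.array([-.0725,0,-.016]);F=np.array([-.058,0,-.0325])
    low=min(0,rd.inv().apply(rb.apply(F-L))[2])
    lip=deckpt([lx,0,clear-low])
    return lip+rb.apply(np.array([GX,0,GZ])-L),tool(rb,s).as_quat()
E
python3 - <<'E'
from h import *
for s in(1,-1):
    for nm,p in [("g",grasp_pose(s)),("gu",grasp_pose(s,.12))]+[(t,pour_pose(t,s)) for t in(12,30,45,58,62)]:
        q=arm.solve_ik(*p); print(s,nm,p[0].round(3),None if q is None else np.round(q,2))
E
```

```text
1 g [0.508 0.353 0.102] [ 0.15  0.47 -1.08  1.83  0.65  0.98  0.64]
1 gu [0.508 0.353 0.222] [ 0.18  0.3  -1.08  1.7   0.42  1.14  0.83]
1 12 [ 0.655 -0.214  0.14 ] [ 0.67  0.39 -0.51  1.66  0.22  0.94  1.52]
1 30 [ 0.64  -0.212  0.155] [ 0.57  0.16 -0.3   1.97 -0.03  0.5   1.72]
1 45 [ 0.623 -0.209  0.162] [ 1.28  0.12 -0.98  2.18 -0.22  0.12  1.96]
1 58 [ 0.607 -0.207  0.164] [ 1.42  0.13 -1.08  2.36  3.5   0.28 -1.72]
1 62 [ 0.602 -0.206  0.164] None
-1 g [0.508 0.353 0.102] [-0.02  0.37 -0.84  1.84  0.49  0.92 -2.39]
-1 gu [0.508 0.353 0.222] [-0.77  0.14  0.04  1.74  0.1   1.07 -2.09]
-1 12 [ 0.655 -0.214  0.14 ] [ 0.49  0.35 -0.28  1.67  0.1   0.93 -1.54]
-1 30 [ 0.64  -0.212  0.155] [ 0.61  0.16 -0.35  1.97 -0.01  0.5  -1.44]
-1 45 [ 0.623 -0.209  0.162] [ 0.73  0.06 -0.42  2.2  -0.69  0.14 -0.76]
-1 58 [ 0.607 -0.207  0.164] [ 1.42  0.13 -1.08  2.36  3.5   0.28  1.42]
-1 62 [ 0.602 -0.206  0.164] None
```

```bash
cat >> h.py <<'E'
DEL=np.radians(24)
def tool(rb,s):  # gripper leans DEL back (towards bin rear) relative to the bin normal
    M=(rb*R.from_euler('y',DEL)).as_matrix(); return R.from_matrix(np.c_[-s*M[:,0],s*M[:,1],-M[:,2]])
GX,GZ=.005-.005*np.sin(DEL),.014-.005*np.cos(DEL)
E
python3 - <<'E'
from h import *
M=tool(rot(0,12),1).as_matrix();print(M[:,2])
for s in(1,-1):
    for nm,p in [("g",grasp_pose(s)),("gu",grasp_pose(s,.12))]+[(t,pour_pose(t,s)) for t in(12,30,45,58,64)]:
        q=arm.solve_ik(*p); print(s,nm,p[0].round(3),None if q is None else np.round(q,2))
E
```

```text
[-0.20791169  0.         -0.9781476 ]
1 g [0.506 0.352 0.102] [ 0.06  0.76 -1.06  1.48  0.52  1.45  0.79]
1 gu [0.506 0.352 0.222] [ 0.12  0.73 -1.24  1.35  0.54  1.67  0.76]
1 12 [ 0.652 -0.214  0.14 ] [ 0.59  0.68 -0.56  1.24  0.33  1.52  1.45]
1 30 [ 0.638 -0.212  0.154] [ 0.68  0.41 -0.54  1.58  0.23  1.1   1.51]
1 45 [ 0.622 -0.209  0.161] [ 0.66  0.2  -0.42  1.86  0.07  0.73  1.63]
1 58 [ 0.606 -0.207  0.162] [ 0.37  0.05 -0.06  2.1  -0.2   0.41  1.87]
1 64 [ 0.598 -0.205  0.163] [ 0.38  0.   -0.06  2.2  -0.4   0.27  2.08]
-1 g [0.506 0.352 0.102] [ 0.02  0.72 -0.99  1.48  0.47  1.42 -2.31]
-1 gu [0.506 0.352 0.222] [-0.05  0.56 -0.87  1.36  0.3   1.58 -2.22]
-1 12 [ 0.652 -0.214  0.14 ] [ 0.39  0.63 -0.24  1.25  0.15  1.48 -1.57]
-1 30 [ 0.638 -0.212  0.154] [ 0.48  0.37 -0.28  1.59  0.11  1.08 -1.55]
-1 45 [ 0.622 -0.209  0.161] [ 0.58  0.19 -0.33  1.87  0.03  0.73 -1.49]
-1 58 [ 0.606 -0.207  0.162] [ 0.73  0.07 -0.44  2.09 -0.13  0.41 -1.32]
-1 64 [ 0.598 -0.205  0.163] [ 0.79  0.02 -0.47  2.18 -0.37  0.27 -1.08]
```

Run:
```python
from h import *
def draw(name,im,segs,out):
    im=cv2.resize(im[:,:,::-1],(800,600),interpolation=cv2.INTER_CUBIC)
    for P in segs:
        z=(proj("w",P)*800/560).round().astype(int); cv2.polylines(im,[z.reshape(-1,1,2)],False,(255,0,255),1)
    cv2.imwrite(out,im)
s=arm.sense();
down=tool(rot(DECK[2],24),1).as_quat()
arm.reach([.45,-.19,.40],down)
c=cams.camera("wrist");setcal("w",c);np.savez("w1.npz",**c)
draw("w",c["image"],[[deckpt([x,y,z]) for x,y,z in((.15,.035,.014),(.067,.035,.014),(-.0585,.035,.024),(-.0585,-.035,.024),(.067,-.035,.024),(.15,-.035,.014))],
 [deckpt((.15,.035,0)),deckpt((.15,-.035,0))],[deckpt((.067,.035,0)),deckpt((.067,-.035,0))],[deckpt((-.0585,.035,0)),deckpt((-.0585,-.035,0))]],"pics/w1.png")
print(c["rvec"],c["tvec"])
p,o=grasp_pose(1,.17); arm.reach(p,o)
c=cams.camera("wrist");setcal("w",c);np.savez("w2.npz",**c)
rb=rot(BIN[3],12);B=lambda *q:np.array(BIN[:3])+rb.apply(np.array(q)/1000)
draw("w",c["image"],[[B(75,33,32.5),B(-42,33,32.5),B(-72.5,33,-.5),B(-72.5,33,-16),B(-72.5,-33,-16),B(-72.5,-33,-.5),B(-42,-33,32.5),B(75,-33,32.5),B(75,33,32.5)]],"pics/w2.png")
print(arm.sense()["time"])
```

```text
[-2.22152907 -1.88998175 -0.26751412] [ 0.11624604 -0.53558289  0.41595501]
4.2083
```

View pics/w1.png

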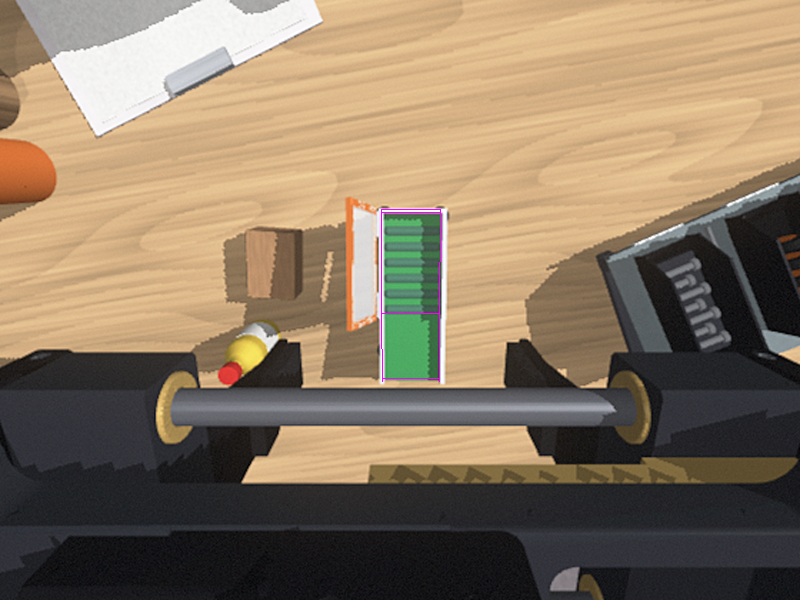

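View pics/w2.png

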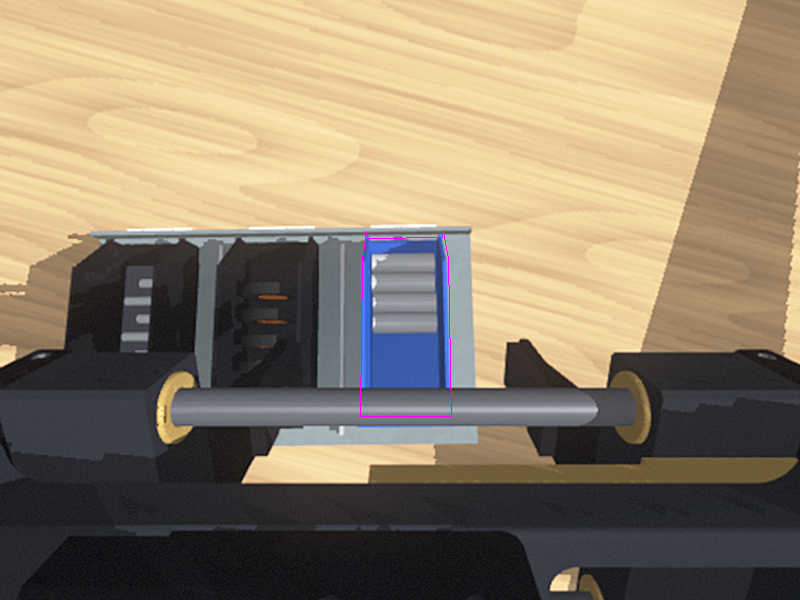

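Both overlays match the pictures: the tray outline spans (382–441, 210–380), and the bin outline sits on the blue bin at (362–448, 235–415). I'll go ahead and grasp.

Run:
```python
from h import *
p,o=grasp_pose(1)
print(arm.move_straight(p+[0,0,.05],o,velocity=.12))
print(arm.move_straight(p,velocity=.06,threshold=12),arm.sense()["tcp_pos"]-p)
arm.gripper_close(50)
s=arm.sense();print(s["opening"],s["finger_force"],s["contact_force"],s["tcp_pos"]-p)
np.save("placed.npy",np.r_[s["tcp_pos"],s["tool_rot"]])
print(arm.move_straight(p+[0,0,.11],velocity=.08))
s=arm.sense();print(s["opening"],s["contact_force"],s["ft_torque"],s["time"])
q,o2=pour_pose(12,1)
arm.move_straight(p+[0,0,.17],velocity=.15)
arm.reach(q+[0,0,.09],o2)
c=cams.camera("side");setcal("side",c);
im=c["image"][:,:,::-1][90:240,240:440];cv2.imwrite("pics/s1.png",cv2.resize(im,(800,600),interpolation=cv2.INTER_CUBIC))
s=arm.sense();print(s["time"],s["opening"],s["tcp_pos"]-q)
```

```text
False
False [0.00010949 0.00023627 0.00039793]
0.06560699341004311 49.94344687773264 [ 0.82415453 -0.70195409  1.48891852] [ 4.09509778e-05 -8.93934749e-05  1.45596199e-04]
False
0.0657623615719778 [-0.27431158  0.18645366 -4.63183653] [ 0.26043694 -0.65234532 -0.00814457] 8.3833
11.0917 0.06533654270946673 [0.00037096 0.00197074 0.09028503]
```

View pics/s1.png

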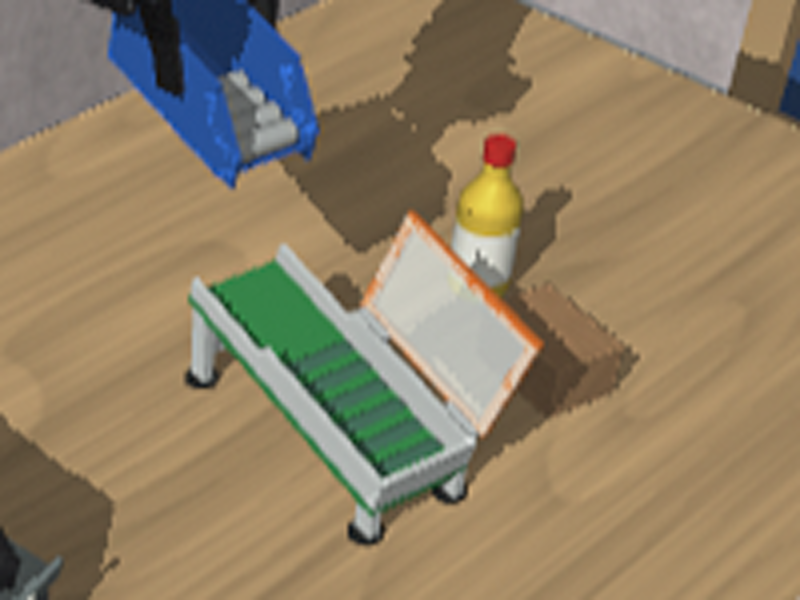

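The bin is held above the apron with the pins at its front. Its lip corners are at about (235,185) and (312,157). I'll check for slip against the prediction, then tip slowly.

Run:
```python
from h import *
c=cams.camera("side");setcal("side",c)
s=arm.sense();q,o=pour_pose(12,1);print(s["tcp_pos"]-q)
rt=R.from_quat(s["tool_rot"]);rb=rt*(tool(R.identity(),1).inv())
C=s["tcp_pos"]-rb.apply([GX,0,GZ])
for P in([-.0725,.033,-.016],[-.0725,-.033,-.016],[-.042,-.033,.0325]):
    print(((proj("side",C+rb.apply(P))-[240,90])*4).round(0))
arm.move_straight(q,o,velocity=.1)
q,o=pour_pose(24,1);arm.move_straight(q,o,velocity=.05)
c=cams.camera("side")
im=c["image"][:,:,::-1][90:240,240:440];cv2.imwrite("pics/s2.png",cv2.resize(im,(800,600),interpolation=cv2.INTER_CUBIC))
print(arm.sense()["time"])
```

```text
[0.00033391 0.00167541 0.09023778]
[[232. 171.]]
[[313. 141.]]
[[301.  55.]]
12.6667
```

View pics/s2.png

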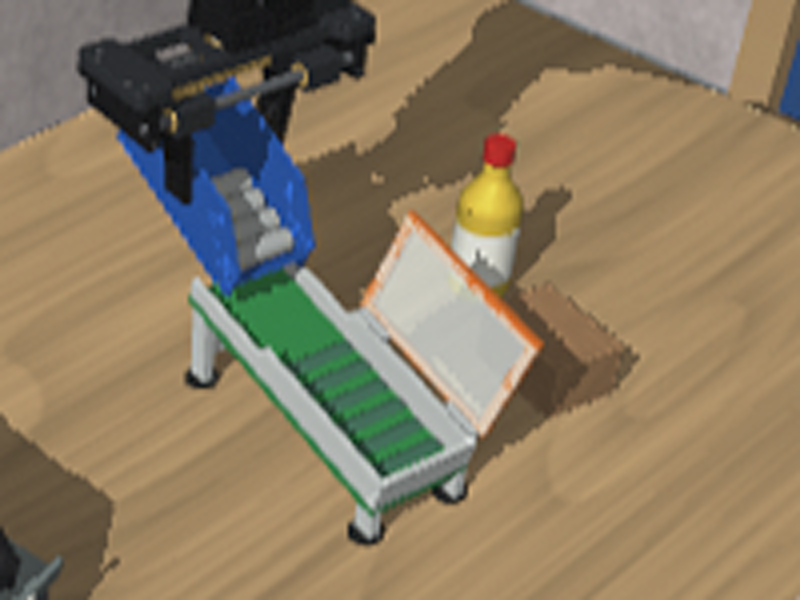

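The bin is low over the apron and clear of the walls, with its lip corners at about (230,292) and (312,243). The pins are still inside. I'll compare this with the prediction to estimate pitch slip in the grip.

Run:
```python
from h import *
c=cams.camera("side");setcal("side",c)
s=arm.sense();rt=R.from_quat(s["tool_rot"]);rb0=rt*(tool(R.identity(),1).inv())
im=cv2.resize(c["image"][:,:,::-1][100:190,250:370],(800,600),interpolation=cv2.INTER_CUBIC)
f=800/120
for sl,col in((0,(255,0,255)),(8,(0,255,255))):
    rb=rb0*R.from_euler('y',-np.radians(sl)); C=s["tcp_pos"]-rb.apply([GX,0,GZ])
    Q=np.array([(-72.5,33,-16),(-72.5,33,-.5),(-42,33,32.5),(75,33,32.5),(75,-33,32.5),(-42,-33,32.5),(-72.5,-33,-.5),(-72.5,-33,-16),(-72.5,33,-16),(-58,33,-32.5),(75,33,-32.5)])/1000
    z=((proj("side",C+rb.apply(Q))-[250,100])*f).round().astype(int)
    cv2.polylines(im,[z.reshape(-1,1,2)],False,col,1)
cv2.imwrite("pics/s3.png",im)
print(rb0.apply([1,0,0]))
```

```text
[ 0.90260776 -0.14487276  0.40535307]
```

View pics/s3.png

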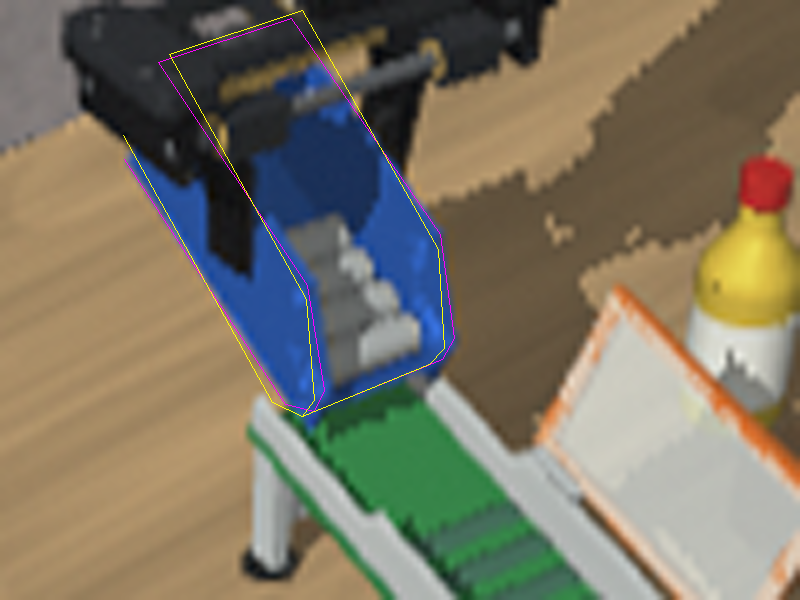

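No visible slip: the zero-slip outline (magenta) lies along the bin walls. The lip is about 3 mm lower than the model, so I keep the clearance and pour slowly.

Run:
```python
from h import *
tiles=[]
for th in range(27,64,3):
    q,o=pour_pose(th,1,clear=.020); arm.move_straight(q,o,velocity=.01); 
    if th>=30: arm.sleep(.15)
    if th in(33,42,51,63):
        if th==63: arm.sleep(.8)
        c=cams.camera("side");tiles.append(cv2.resize(c["image"][:,:,::-1][110:215,270:410],(400,300),interpolation=cv2.INTER_CUBIC))
s=arm.sense();print(s["time"],s["tcp_pos"]-q,s["contact_force"])
cv2.imwrite("pics/s4.png",np.vstack([np.hstack(tiles[:2]),np.hstack(tiles[2:])]))
```

```text
22.2667 [6.80725234e-05 5.00403227e-06 7.42142990e-05] [ 0.47210704  0.83586016 -0.96770067]
```

View pics/s4.png

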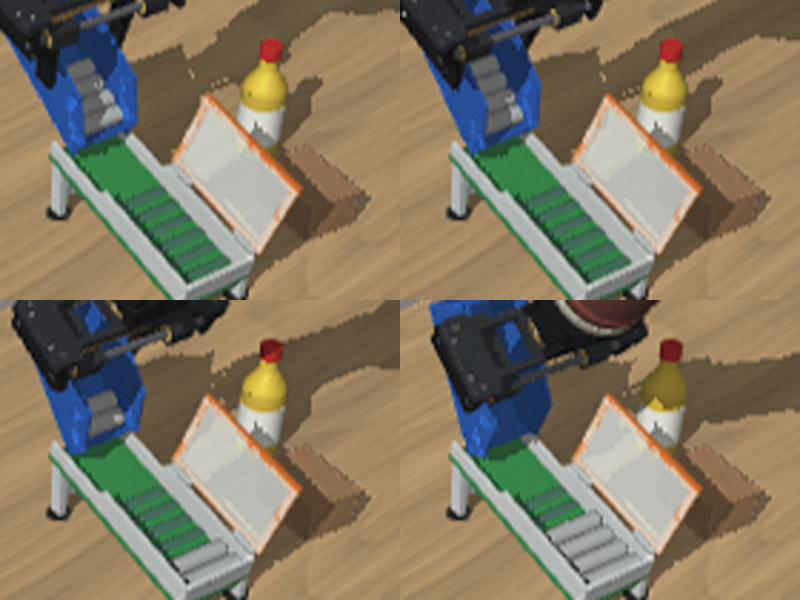

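All four pins settled in the four lowest grooves (lower-right tile, around (585,545)) and the bin is empty. Now I return the bin.

Run:
```python
from h import *
q,o=pour_pose(63,1,clear=.020)
arm.move_straight(q+[.03,0,.12],velocity=.15)
p0=np.load("placed.npy");p,o=p0[:3],p0[3:]
arm.reach(p+[0,0,.17],o)
arm.move_straight(p+[0,0,.015],velocity=.12)
print(arm.move_straight(p-[0,0,.001],velocity=.03,threshold=8))
s=arm.sense();print(s["tcp_pos"]-p,s["contact_force"])
arm.open_jaws();arm.sleep(.2)
arm.move_straight(p+[0,0,.06],velocity=.1)
arm.move_straight(p+[0,0,.17],velocity=.2)
c=cams.camera("wrist");setcal("w",c)
im=cv2.resize(c["image"][:,:,::-1],(800,600),interpolation=cv2.INTER_CUBIC)[200:450,150:550]
rb=rot(BIN[3],12);B=lambda *q:np.array(BIN[:3])+rb.apply(np.array(q)/1000)
z=(proj("w",[B(75,33,32.5),B(-42,33,32.5),B(-72.5,33,-16),B(-72.5,-33,-16),B(-42,-33,32.5),B(75,-33,32.5),B(75,33,32.5)])*800/560-[150,200]).round().astype(int)
cv2.polylines(im,[z.reshape(-1,1,2)],False,(255,0,255),1)
arm.reach([.43,-.19,.33],R.from_quat(tool(rot(DECK[2],24),1).as_quat()).as_quat())
c=cams.camera("wrist");setcal("w",c);w=proj("w",[deckpt([0,0,.01])])[0].astype(int);print(w)
x,y=max(0,w[0]-70),max(0,w[1]-65)
im2=cv2.resize(c["image"][:,:,::-1][y:y+120,x:x+140],(400,343),interpolation=cv2.INTER_CUBIC)
m=np.zeros((343,800,3),np.uint8);m[:250,:400]=im;m[:,400:]=im2;cv2.imwrite("pics/f1.png",m)
print(arm.sense()["time"])
```

```text
True
[-1.13175776e-04 -2.31720176e-04 -6.35970980e-05] [0.12283082 0.64194584 4.75698272]
[288 202]
31.675
```

View pics/f1.png

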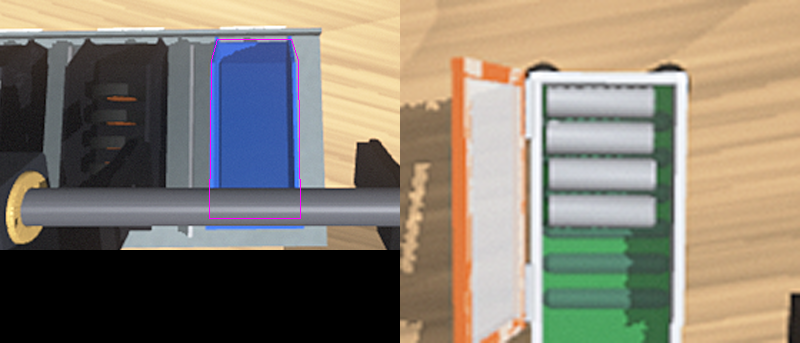

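The empty bin is back on its original outline. The four pins lie parallel in the four lowest grooves, about 3 mm off centre. Next is the cover.

Run:
```python
from h import *
o=tool(rot(DECK[2],24),1).as_quat()
arm.gripper_close(5)
a=deckpt([0,-.105,.089])
arm.reach(a+[0,0,.12],o)
print(arm.move_straight(a,velocity=.15,threshold=8))
print(arm.move_straight(deckpt([0,.008,.089]),velocity=.07,threshold=10))
arm.sleep(.5)
s=arm.sense();print(s["contact_force"],s["time"])
b=s["tcp_pos"];arm.move_straight(b+[0,0,.12],velocity=.15);arm.reach([.43,-.19,.33],o);arm.sleep(.3)
c=cams.camera("wrist");setcal("w",c);w=proj("w",[deckpt([0,0,.01])])[0].astype(int)
x,y=w[0]-70,w[1]-65
i2=cv2.resize(c["image"][:,:,::-1][y:y+120,x:x+140],(400,300))
c=cams.camera("side");i1=cv2.resize(c["image"][:,:,::-1][110:215,270:410],(400,300))
cv2.imwrite("pics/f2.png",np.hstack([i1,i2]));print(arm.sense()["time"])
```

```text
False
False
[-0.38673615 -0.45924979  0.46353925] 36.9833
38.775
```

View pics/f2.png

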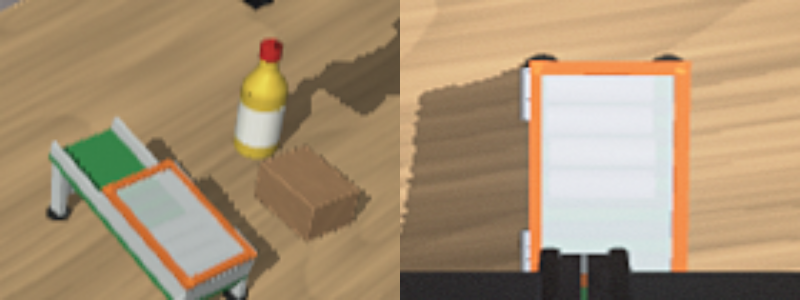

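The cover is flat over the pins, the four of them showing faintly through it, and the gripper is clear of everything.

```bash
python3 -c "
from bench import arm
print(arm.close_job())"
```

```text
the job is handed in; nothing more can be done
None
```

I handed the job in at about 39 s of the 72 s allowed: the last pictures show each of the four pins in its own groove, the empty blue bin back in its rack place and the cover shut, but no verdict came back.

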